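Check two hand levers against their stops

TASK

Check that the two handlebar levers stop short of the bar: with the outside of the fingers on a lever's outer face, press the short lever fully in until it stops, keep it there for about a second and let it spring back out. Then press the long lever fully in to its stop in the same way, and finish while still holding it in firmly, so that the gap can be measured. Press with no more than ordinary hand force, do not pinch or hook the levers or reach between lever and bar, and leave the bars, their posts and everything else on the bench untouched.

Things in the scene. Friction and masses are not known exactly. Their poses are not given: they have to be found in the camera images.
- long_stand: Fixed bench stand of the long lever: aluminium base plate 100 x 140 x 12 mm. Origin: on the bench under the bar; the plate spans y = -105 to +35 mm. The bar runs along the stand's y axis; the lever lies on its -x side (roughly facing the robot), pivot axis vertical at x = -32, y = -55 mm, free end to +y; pressing goes towards the stand's +x.
- long_bar: Fixed to that stand (same origin and axes), not to be touched: grey post at the -y end (up to 137 mm high) carrying a horizontal 22 mm steel handlebar stub with a black rubber grip 30 mm thick; bar axis 115 mm above the bench at x = 0, from y = -115 to +109 mm; black lever clamp at y = -55 mm.
- long_lever (a joint): Angle of the long lever about its vertical pivot: 0 = sprung out at rest, grows as it is pressed in toward the bar, hard stop at 0.22 rad (there about 27 mm are still clear between lever and grip). A spring pushes it back out: about 4 N at the press point at rest rising to 9 N at the stop.
- long_blade: Outer part of the long lever, bare aluminium, 155 mm from pivot to the 18 mm ball at its free end, 14 mm high (108 to 122 mm above the bench), 10 mm thick with its inner strip. Origin at the pivot at lever height; at rest its axes are parallel to the stand's and it turns with the lever (clockwise from above as pressed).
- long_press (a point): Point in the middle (115 mm above the bench) of the outer face of the long lever's straight blade, 30 mm before the centre of the ball end; a good point to press. Its frame turns with the lever; inward (press) direction is about its +x axis, and it lies 125 mm along +y from the pivot.
- long_inner: Inner strip of the long lever (3 mm thick, facing the bar), part of the lever; not to be touched. Origin at the pivot.
- short_stand: Fixed bench stand of the short lever: aluminium base plate 100 x 140 x 12 mm. Origin: on the bench under the bar; the plate spans y = -105 to +35 mm. The bar runs along the stand's y axis; the lever lies on its -x side (roughly facing the robot), pivot axis vertical at x = -32, y = -55 mm, free end to +y; pressing goes towards the stand's +x.
- short_bar: Fixed to that stand (same origin and axes), not to be touched: grey post at the -y end (up to 137 mm high) carrying a horizontal 22 mm steel handlebar stub with a black rubber grip 30 mm thick; bar axis 115 mm above the bench at x = 0, from y = -115 to +109 mm; black lever clamp at y = -55 mm.
- short_lever (a joint): Angle of the short lever about its vertical pivot: 0 = sprung out at rest, grows as it is pressed in toward the bar, hard stop at 0.34 rad (there about 27 mm are still clear between lever and grip). A spring pushes it back out: about 4.5 N at the press point at rest rising to 9 N at the stop.
- short_blade: Outer part of the short lever, bare aluminium, 95 mm from pivot to the 18 mm ball at its free end, 14 mm high (108 to 122 mm above the bench), 10 mm thick with its inner strip. Origin at the pivot at lever height; at rest its axes are parallel to the stand's and it turns with the lever (clockwise from above as pressed).
- short_press (a point): Point in the middle (115 mm above the bench) of the outer face of the short lever's straight blade, 30 mm before the centre of the ball end; a good point to press. Its frame turns with the lever; inward (press) direction is about its +x axis, and it lies 65 mm along +y from the pivot.
- short_inner: Inner strip of the short lever (3 mm thick, facing the bar), part of the lever; not to be touched. Origin at the pivot.
- master_bush: Bystander: dark steel stepped bush, 56 mm dia., 53 mm tall, standing upright; origin at the centre of its underside. Leave alone.
- bushing: Bystander: turned aluminium bushing, 70 mm dia., 74 mm tall, standing upright; origin at the centre of its underside. Leave alone.
- ring_gauge: Bystander: steel ring gauge, 53 mm dia., 18 mm high, lying flat; origin at the centre of its underside. Leave alone.
- plug_gauge: Bystander: plug gauge with black handle, 112 x 27 x 24 mm, lying; origin at the centre of its underside. Leave alone.
- oil_bottle: Bystander: blue oil bottle with white spout, 43 mm dia., 126 mm tall, standing; origin at the centre of its underside. Leave alone.
- screwdriver: Bystander: screwdriver with red handle, 188 x 22 x 20 mm, lying; origin at the centre of its underside. Leave alone.

How it is judged:
By the outcome, as a careful person would: the job done as asked, in the order asked, and still so for the second after the job is handed in, while the arm keeps its last pose, push and grip.
It also fails if it takes over 64 s, if anything falls off the work surface, if the arm or the gripper's body presses on something with over 40 N, if the wrist force passes 120 N, or if a joint passes its speed limit or range.

ROBOT

A 7-joint arm with a two-finger parallel gripper is mounted at the origin on a cart in front of the work surface, level with it; the furniture and walls round the work are solid. World frame = base frame: x ahead of the robot, y to its left, z up, the work surface at z = 0. Lengths are in m, angles in degrees, forces in N, time in s.
With the tool pointing down it reaches from about 0.425 to 0.875 m from the base axis. Payload 4.7 kg.
Tool frame: the origin (TCP) lies midway between the tips of the shut fingers; the grasp point (between the pads) lies 19 mm behind it (env.grip_depth is the distance from the TCP to the grasp point, in m); z points along the fingers, y is the line along which they close (so a half turn about z gives the same grasp; the last joint's range is limited). The gripper opens to 87 mm and grips with 3 to 60 N. Pads are 19 mm wide; open, the fingers measure 117 mm over their backs; the gripper's body (75 mm by 190 mm) begins 51 mm behind the grasp point.
Start: joints at [-62.848, 18.392, -4.016, 83.108, 1.295, 78.541, -3.26], TCP at [0.288, 0.582, 0.223] pointing down, gripper open.
Joint ranges: [-163.93, 163.93], [-17.29, 119.83], [-79.2, 71.16], [3.27, 140.29], [-89.18, 269.18], [5.43, 117.66], [-154.24, 154.24]. Speed limits (degrees/s): [147.25, 147.25, 180, 180, 180, 180, 180].

INTERFACE

Orientations are given as [roll, pitch, yaw] about the fixed x, y, z axes, in that order (R = Rz(yaw) Ry(pitch) Rx(roll)).
In Python, from cell import get_obs, optics, env, nets gives the robot as it stands.
- The arm moves only by the shell command python3 -m creep 'ROWS' [FORCE]. ROWS is JSON, a list of rows, each an object of numbers: "wx", "wy", "wz": the turn, a rotation vector about the tool's x, y, z in degrees; "tx", "ty", "tz": the shift along the tool's x, y, z in mm; "gripper": the opening, from -1 (shut) to 1 (fully open). A call has 1 to 5 rows; each row is the pose to reach, as a shift and turn from the pose commanded when the call began, along the tool's axes at that moment; what a row does not reach only later rows make up. A row lasts 1/12 s, in which the tool goes at most 41.7 mm and 7.16 degrees, less where a joint would pass 70% of its speed; a pose out of reach is approached as far as the arm can. A call with a gripper value outside its range is refused whole. The fingers move at their own pace and stop on an object; FORCE is the grip in N (left out, the last holds). Time passes only in rows, so rows that repeat a pose let the fingers close. It gives the time, the measured TCP pose, the force, the opening and the grip force at its end, in the units of the state.
- get_obs(): the state, without advancing time (a new reading comes with each control period).
- optics.read_camera(name): name is "scene" or "top" or "wrist"; returns (picture, depth): 480x640x3 uint8, red, green, blue; 480x640 float32, m along the optical axis (not along the pixel's ray), 0 where there is no reading.
- optics.camera_info(name): a dict with "fovy" (degrees; the focal length in pixels is half the picture's height over the tangent of half this angle, whatever the lens; pixels are square), "cx", "cy" (the principal point, pixels), "R" (3x3) and "t" (3): a world point X has camera coordinates R X + t; the wrist camera has in their place "tool_from_camera" (4x4, takes a point from camera to tool coordinates, whose origin is the TCP and whose axes are the flange's). Camera axes: x right, y down, z forward; pixel columns grow to the right and rows downward; lengths in m; the calibration is good to about 2 mm. A picture is of the moment at which its call begins: read the wrist's pose just before it. camera_info takes no time and is no camera call.
- env.sign_off(): hands the job in; it is judged then, once.
Trained networks look in the newest picture that a camera, given by its name, has taken for a name from the list of things; names that differ only in an ending like _2 or _b are one class to them, and where a whole thing is asked for, a point or a joint stands for the part that bears it (a point fixed in the world has none). Each returns a list of dicts, best first, with "confidence" (0 to 1); they miss things now and then, are a little off and sometimes report something else, mostly with a low value. They report only what shows in the picture. A call takes as long as a camera call.
- nets.look_for(query, camera): "point" ([x, y, z] in m, in world coordinates, good to about 4 mm: the middle of the surface that is visible of it).
- nets.place_of(query, camera): "point" ([x, y, z] in m, in world coordinates, good to about 4 mm: a listed point, or the origin of a listed thing).
The state is a dict: "time_s": time; "qpos": joint angles; "joint_velocities": joint speeds; "effort": joint torques, N m; "tool_pos": TCP position; "tool_rot": TCP orientation; "force": force on the tool from outside, world axes, zero at the start; "wrist_torque": the same for the moment, N m; "grip_width": finger opening in m; "grasp_force": force on a finger pad.
Only numpy, scipy, OpenCV 4.12 (cv2) and the standard library are available. Lean on these libraries where they do the work, as an engineer would, in place of code of your own. Each camera call takes 0.05 s, during which the arm holds its last target. There are 200 camera calls.

## Working session

There is one attempt and no reset: what is moved stays moved. The work goes in short steps, Python scripts to look and compute and a shell command to move; the robot and the scene stay as the last step left them, time stands still between calls to the robot, and variables do not carry over. Pictures are saved under pics/ and viewed, at most 10 in all, crops included, and the job is handed in when it is done.

```bash
mkdir -p pics
python3 - <<'E'
from cell import get_obs, optics, env, nets
import cv2
o=get_obs();print(o['time_s'],o['tool_pos'],o['tool_rot'],o['grip_width'],o['force'])
for c in ['scene','top']:
    p,d=optics.read_camera(c);cv2.imwrite(f'pics/{c}0.png',p[:,:,::-1])
    for q in ['long_stand','short_stand','long_press','short_press','long_blade','short_blade','oil_bottle','bushing','master_bush','plug_gauge','screwdriver','ring_gauge']:
        print(c,q,[(x['point'],round(x['confidence'],2)) for x in nets.place_of(q,c)[:2]])
print(get_obs()['time_s'])
E
```

```text
0.0 [0.28827908 0.58197556 0.22146639] [-1.79892829e+02  5.58959706e-03  1.53654812e+02] 0.0869738508862657 [0.3421978  0.37335648 0.11993571]
scene long_stand [([0.5767, -0.4683, -0.0007], 0.7)]
scene short_stand [([0.5742, 0.0391, -0.0004], 0.87)]
scene long_press [([0.5223, -0.3761, 0.1179], 0.87), ([0.4577, -0.4482, -0.0024], 0.63)]
scene short_press [([0.4977, 0.0733, 0.1135], 0.77)]
scene long_blade [([0.534, -0.5154, 0.1164], 0.88)]
scene short_blade [([0.5255, -0.0034, 0.1154], 0.69), ([0.4428, 0.0784, 0.0002], 0.69)]
scene oil_bottle [([0.669, -0.1433, -0.0015], 0.78)]
scene bushing [([0.6022, -0.1459, 0.0023], 0.86)]
scene master_bush [([0.4203, -0.0631, -0.0041], 0.63), ([0.5721, 0.0375, -0.0004], 0.19)]
scene plug_gauge [([0.4461, 0.0772, 0.0], 0.85)]
scene screwdriver [([0.4794, -0.1903, -0.002], 0.86)]
scene ring_gauge [([0.5783, -0.4691, -0.0007], 0.65), ([0.4565, -0.4454, -0.002], 0.6)]
top long_stand [([0.578, -0.4712, -0.0014], 0.91)]
top short_stand [([0.5716, 0.0379, -0.0042], 0.87)]
top long_press [([0.523, -0.3813, 0.115], 0.66)]
top short_press [([0.5003, 0.0733, 0.1158], 0.55)]
top long_blade []
top short_blade [([0.5255, -0.0056, 0.1157], 0.51), ([0.5249, -0.3794, 0.1144], 0.28)]
top oil_bottle [([0.6724, -0.1444, -0.0009], 0.71), ([0.4507, 0.0739, 0.0015], 0.23)]
top bushing [([0.5968, -0.145, 0.0017], 0.81), ([0.5848, -0.4718, 0.0043], 0.28)]
top master_bush [([0.4173, -0.063, 0.0038], 0.54)]
top plug_gauge [([0.4481, 0.0757, -0.0003], 0.83)]
top screwdriver [([0.4841, -0.193, -0.003], 0.82)]
top ring_gauge [([0.4584, -0.4431, 0.0048], 0.51)]
1.3
```

```bash
ls; python3 -c "
import cv2,numpy as np
a=cv2.imread('pics/scene0.png');b=cv2.imread('pics/top0.png')
"
```

```text
pics
```

View pics/top0.png

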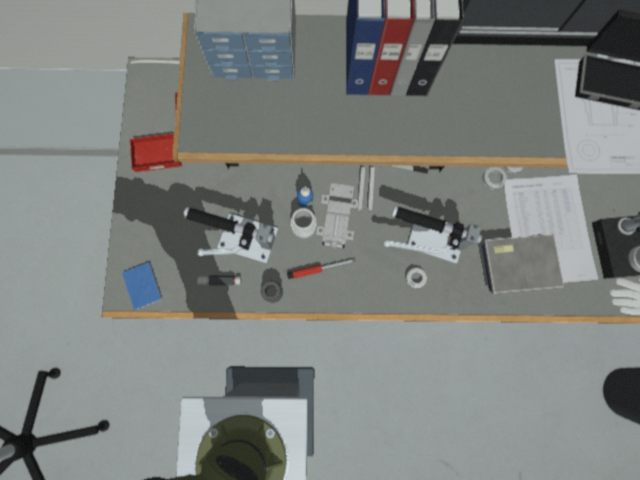

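View pics/scene0.png

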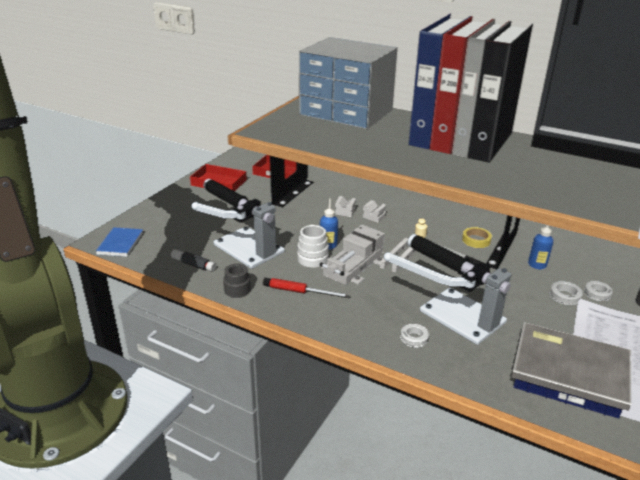

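The top view shows the short stand near (245,237), with its lever's ball end at (200,252). The long stand is near (430,240), with its ball end at (388,244). A shelf edge runs along row 158. In the scene view both levers stick out to the left of their posts (230,210 and 440,270). Next I'll get the exact geometry from the depth data.

```bash
cat > h.py <<'E'
from cell import get_obs, optics, env, nets
import numpy as np
def cloud(c):
    p,d=optics.read_camera(c);i=optics.camera_info(c)
    f=240/np.tan(np.radians(i['fovy'])/2);v,u=np.mgrid[:480,:640]
    P=np.stack([(u-i['cx'])/f*d,(v-i['cy'])/f*d,d],-1)
    if 'R' in i: W=(P-np.array(i['t']))@np.array(i['R'])
    else: W=P
    W[d==0]=np.nan
    return p,W
E
python3 - <<'E'
from h import *
import cv2
for c in ['top','scene']:
    p,W=cloud(c);X,Y,Z=W[...,0],W[...,1],W[...,2]
    s=(Z>.2)&(Z<.6)&(X>.55)&(X<1.2)&(abs(Y)<.6)
    if c=='top':
        for x in np.arange(.55,1.0,.05):
            m=s&(X>x)&(X<x+.05);print(round(x,2),m.sum(),np.nanmedian(Z[m]) if m.any() else '')
    for n,o in [('short',(.573,.0385)),('long',(.5775,-.47))]:
        # grip/bar points on top
        m=(abs(Z-.122)<.015)&(np.hypot(X-o[0],Y-o[1])<.2)
        g=p.mean(-1)
        b=m&(g<70); l=m&(g>130)
        for k,mm in [('dark',b),('bright',l)]:
            q=W[mm]; 
            r=cv2.minAreaRect(q[:,:2].astype(np.float32)*1000)
            L=cv2.fitLine(q[:,:2].astype(np.float32),cv2.DIST_HUBER,0,.01,.01).ravel()
            print(c,n,k,len(q),'line dir deg',np.degrees(np.arctan2(L[1],L[0])),'pt',L[2:],'zmed',np.median(q[:,2]), 'ymax pt',q[q[:,1].argmax()],'ymin',q[q[:,1].argmin()])
E
```

```text
0.55 0 
0.6 0 
0.65 0 
0.7 91 0.20034010729793722
0.75 148 0.2004393782276685
0.8 140 0.2004674033250665
0.85 8123 0.3701391937889565
0.9 7007 0.3406546933018198
0.95 2265 0.36475138183878086
top short dark 776 line dir deg 71.61895 pt [0.5647103 0.0314858] zmed 0.12801624586312593 ymax pt [0.58742068 0.1407842  0.11713166] ymin [ 0.56118939 -0.02879718  0.13049988]
top short bright 489 line dir deg -73.3874 pt [0.51357216 0.05268013] zmed 0.12331915574091745 ymax pt [0.59668593 0.14542431 0.12022289] ymin [ 0.53774388 -0.07025578  0.12677948]
top long dark 776 line dir deg 69.36469 pt [ 0.57957923 -0.45697612] zmed 0.12776146522091306 ymax pt [ 0.60018265 -0.3756169   0.12273244] ymin [ 0.57189298 -0.55316958  0.11257835]
top long bright 587 line dir deg -82.7201 pt [ 0.5343609  -0.47676238] zmed 0.12217435665559268 ymax pt [ 0.5319698  -0.34422905  0.11017657] ymin [ 0.54944265 -0.57975135  0.12423654]
scene short dark 764 line dir deg 72.434006 pt [0.5678296  0.05992355] zmed 0.12859832587241954 ymax pt [0.58779036 0.13888119 0.12013022] ymin [ 0.56029341 -0.02905646  0.13176873]
scene short bright 525 line dir deg -75.16007 pt [0.51620936 0.01723526] zmed 0.12273602358546007 ymax pt [0.60479601 0.14848678 0.12602589] ymin [ 0.5400661  -0.07055074  0.12601936]
scene long dark 1164 line dir deg 70.22566 pt [ 0.568037  -0.4730133] zmed 0.1286649866269537 ymax pt [ 0.59729455 -0.37435118  0.11799121] ymin [ 0.56801122 -0.54029276  0.12988063]
scene long bright 1155 line dir deg -86.10392 pt [ 0.5257387  -0.43759313] zmed 0.12288124233812997 ymax pt [ 0.53104729 -0.34371836  0.12156585] ymin [ 0.55104704 -0.58253415  0.12611835]
```

```bash
python3 -m creep '[{"tx":-30,"ty":-30,"wz":7,"gripper":-1},{"tx":-55,"ty":-55,"wz":14,"gripper":-1},{"tx":-85,"ty":-85,"wz":21,"gripper":-1},{"tx":-110,"ty":-110,"wz":28,"gripper":-1},{"tx":-140,"ty":-140,"wz":35,"gripper":-1}]' 20
cat >> h.py <<'E'
from scipy.spatial.transform import Rotation as Ro
def pose():
    o=get_obs();return np.array(o['tool_pos']),Ro.from_euler('xyz',o['tool_rot'],degrees=True)
def todo(p,yaw):  # target TCP, tool y world angle=yaw
    t,R=pose();d=R.inv().apply(np.array(p)-t)*1000
    w=(R.inv()*Ro.from_euler('xyz',[180,0,yaw+90],degrees=True)).as_rotvec(degrees=True)
    print('t',d.round(1),'w',w.round(1), 'dist',np.linalg.norm(d).round(1)); return d,w
E
python3 -c "
from h import *
todo((.451,.087,.22),-16)"
```

```text
t [-365.5 -371.9    2.6] w [ 0.  -0.  79.7] dist 521.5validation failed for argument at $[0]...
```

```bash
python3 -m creep '[{"wx":0,"wy":0,"wz":7,"tx":-30,"ty":-30,"tz":0,"gripper":-1},{"wx":0,"wy":0,"wz":14,"tx":-55,"ty":-55,"tz":0,"gripper":-1},{"wx":0,"wy":0,"wz":21,"tx":-85,"ty":-85,"tz":0,"gripper":-1},{"wx":0,"wy":0,"wz":28,"tx":-110,"ty":-110,"tz":0,"gripper":-1},{"wx":0,"wy":0,"wz":35,"tx":-140,"ty":-140,"tz":0,"gripper":-1}]' 20
python3 -c "
from h import *
todo((.451,.087,.22),-16)"
```

```text
time_s: 1.82
tool_pos: [0.3515, 0.3946, 0.2226]
tool_rot: [180.0, -0.0, 118.4]
force: [0.2, 0.2, -0.2]
grip_width: 0.0615
grasp_force: 0.0
t [-317.9  -58.6    2.3] w [ 0.  -0.1 44.4] dist 323.3
```

```bash
python3 -m creep '[{"wx":0,"wy":0,"wz":7,"tx":-40,"ty":-8,"tz":0,"gripper":-1},{"wx":0,"wy":0,"wz":14,"tx":-80,"ty":-15,"tz":0,"gripper":-1},{"wx":0,"wy":0,"wz":21,"tx":-120,"ty":-22,"tz":0,"gripper":-1},{"wx":0,"wy":0,"wz":28,"tx":-160,"ty":-30,"tz":0,"gripper":-1},{"wx":0,"wy":0,"wz":35,"tx":-200,"ty":-37,"tz":0,"gripper":-1}]'
python3 -c "
from h import *
todo((.451,.087,.22),-16)"
```

```text
time_s: 2.23
tool_pos: [0.4152, 0.2005, 0.2229]
tool_rot: [180.0, -0.1, 83.3]
force: [1.2, -0.1, 0.3]
grip_width: 0.0286
grasp_force: 0.0
t [-108.5   48.7    2.8] w [ 0.  -0.1  9.3] dist 119.0
```

```bash
python3 -m creep '[{"wx":0,"wy":0,"wz":3,"tx":-35,"ty":15,"tz":0,"gripper":-1},{"wx":0,"wy":0,"wz":6,"tx":-70,"ty":30,"tz":0,"gripper":-1},{"wx":0,"wy":0,"wz":9,"tx":-100,"ty":45,"tz":0,"gripper":-1},{"wx":0,"wy":0,"wz":9,"tx":-108,"ty":49,"tz":0,"gripper":-1},{"wx":0,"wy":0,"wz":9,"tx":-108,"ty":49,"tz":0,"gripper":-1}]'
python3 - <<'E'
from h import *
import cv2
t,R=pose()
p,W=cloud('wrist');cv2.imwrite('pics/w1.png',p[:,:,::-1])
T=np.array(optics.camera_info('wrist')['tool_from_camera'])
W=R.apply((W@T[:3,:3].T+T[:3,3]).reshape(-1,3)).reshape(480,640,3)+t
np.save('w1.npy',W)
print(t,R.as_euler('xyz',degrees=True))
for q in ['short_press','short_stand','short_blade']: print(q,[(x['point'],x['confidence']) for x in nets.place_of(q,'wrist')[:2]])
E
```

```text
time_s: 2.65
tool_pos: [0.4527, 0.0866, 0.223]
tool_rot: [180.0, -0.0, 74.3]
force: [-0.3, 0.1, -0.8]
grip_width: 0.0014
grasp_force: 0.0
[0.45266615 0.08658209 0.22296953] [ 1.79950478e+02 -3.01413179e-02  7.43283031e+01]
short_press [([0.4973, 0.0693, 0.1186], 0.91)]
short_stand [([0.5723, 0.037, -0.0027], 0.81)]
short_blade []
```

View pics/w1.png

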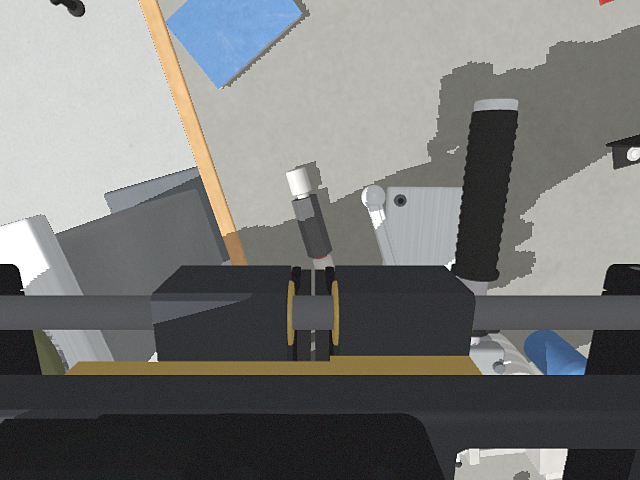

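The wrist view shows the ball end at (373,195), the blade running down to about (385,262), and the grip from (495,105) to (480,275). I'll measure those points.

Run:
```python
from h import *
import cv2
W=np.load('w1.npy')
def med(v,u): 
    q=W[v-2:v+3,u-2:u+3].reshape(-1,3); return np.nanmedian(q,0)
print('ball',med(195,373))
for v in range(205,265,8):
    r=W[v,340:420]; k=np.where(r[:,2]>.1)[0]
    if len(k): print(v,340+k[0],340+k[-1],r[k[0]].round(4),r[k[-1]].round(4))
c=[]
for v in range(120,265,10):
    r=W[v,440:540]; k=np.where(r[:,2]>.11)[0]
    if len(k): c.append(r[k][r[k][:,2]>.126].mean(0)[:2])
c=np.array(c);L=cv2.fitLine(c.astype(np.float32),cv2.DIST_HUBER,0,.01,.01).ravel();print('bar',L,np.degrees(np.arctan2(L[1],L[0])))
```

```text
ball [0.50403275 0.10380485 0.1249075 ]
205 365 381 [0.4972 0.0971 0.1188] [0.5081 0.0949 0.1237]
213 369 384 [0.4992 0.0892 0.1137] [0.5089 0.0884 0.1232]
221 371 386 [0.4995 0.0819 0.1106] [0.5089 0.0824 0.1243]
229 374 388 [0.4998 0.0764 0.1156] [0.5091 0.0757 0.1235]
237 376 391 [0.5    0.0692 0.1136] [0.51   0.0688 0.1225]
245 379 393 [0.5003 0.0638 0.1185] [0.5099 0.0627 0.124 ]
253 381 395 [0.5007 0.0559 0.1151] [0.51   0.0561 0.1239]
261 383 397 [0.501  0.048  0.1123] [0.5103 0.049  0.1227]
bar [0.28099263 0.95970994 0.5843348  0.0855829 ] 73.68054
```

```bash
python3 -m creep '[{"wx":0,"wy":0,"wz":0,"tx":0,"ty":0,"tz":35,"gripper":-1},{"wx":0,"wy":0,"wz":0,"tx":0,"ty":0,"tz":70,"gripper":-1},{"wx":0,"wy":0,"wz":0,"tx":0,"ty":0,"tz":100,"gripper":-1},{"wx":0,"wy":0,"wz":0,"tx":0,"ty":0,"tz":123,"gripper":-1},{"wx":0,"wy":0,"wz":0,"tx":0,"ty":0,"tz":123,"gripper":-1}]'
python3 -c "
from h import *
print(get_obs()['force'])
todo((.478,.079,.10),-16)
todo((.5137,.0827,.10),-16)"
```

```text
time_s: 3.27
tool_pos: [0.4475, 0.0904, 0.0949]
tool_rot: [-179.6, 0.3, 74.9]
force: [-0.6, -0.1, -0.1]
grip_width: 0.0009
grasp_force: 0.0
[-0.60014086 -0.10417362 -0.09859502]
t [-3.  32.4 -5.3] w [-0.4  0.3  0.9] dist 33.0
t [ 9.9 65.9 -5.6] w [-0.4  0.3  0.9] dist 66.9
```

```bash
python3 -m creep '[{"wx":0,"wy":0,"wz":0,"tx":-1,"ty":6,"tz":-1,"gripper":-1},{"wx":0,"wy":0,"wz":0,"tx":-2,"ty":12,"tz":-2,"gripper":-1},{"wx":0,"wy":0,"wz":0,"tx":-2,"ty":18,"tz":-3,"gripper":-1},{"wx":0,"wy":0,"wz":0,"tx":-2,"ty":23,"tz":-3,"gripper":-1},{"wx":0,"wy":0,"wz":0,"tx":-2,"ty":23,"tz":-3,"gripper":-1}]'
python3 -c "
from h import *
todo((.478,.079,.10),-16)
todo((.5137,.0827,.10),-16)"
```

```text
time_s: 3.68
tool_pos: [0.4758, 0.0815, 0.1041]
tool_rot: [179.8, -0.1, 74.6]
force: [-0.3, -0.2, 0.4]
grip_width: 0.0002
grasp_force: 0.0
t [-1.8  2.8  4.1] w [ 0.2 -0.1  0.6] dist 5.3
t [11.2 36.2  4.3] w [ 0.2 -0.1  0.6] dist 38.2
```

```bash
python3 -m creep '[{"wx":0,"wy":0,"wz":0,"tx":1,"ty":5,"tz":1,"gripper":-1},{"wx":0,"wy":0,"wz":0,"tx":3,"ty":10,"tz":2,"gripper":-1},{"wx":0,"wy":0,"wz":0,"tx":5,"ty":15,"tz":3,"gripper":-1},{"wx":0,"wy":0,"wz":0,"tx":7,"ty":20,"tz":3,"gripper":-1},{"wx":0,"wy":0,"wz":0,"tx":9,"ty":25,"tz":3,"gripper":-1}]'
python3 -c "
from h import *
print(get_obs()['force'])
todo((.5137,.0827,.10),-16)"
```

```text
time_s: 4.1
tool_pos: [0.499, 0.0847, 0.0994]
tool_rot: [-179.8, -0.0, 74.7]
force: [-5.7, 2.7, 3.9]
grip_width: 0.0008
grasp_force: 3.2
[-5.66270357  2.73125497  3.93399226]
t [ 1.9 14.8 -0.7] w [-0.2 -0.   0.7] dist 14.9
```

```bash
python3 -m creep '[{"wx":0,"wy":0,"wz":0,"tx":0,"ty":3,"tz":0,"gripper":-1},{"wx":0,"wy":0,"wz":0,"tx":1,"ty":6,"tz":0,"gripper":-1},{"wx":0,"wy":0,"wz":0,"tx":1,"ty":9,"tz":0,"gripper":-1},{"wx":0,"wy":0,"wz":0,"tx":1,"ty":11,"tz":0,"gripper":-1},{"wx":0,"wy":0,"wz":0,"tx":1,"ty":13,"tz":0,"gripper":-1}]'
python3 -c "
from h import *
print(get_obs()['force'])
todo((.5137,.0827,.10),-16)"
```

```text
time_s: 4.52
tool_pos: [0.5109, 0.0855, 0.0993]
tool_rot: [-179.7, -0.2, 74.8]
force: [-6.4, 8.5, 3.8]
grip_width: 0.0002
grasp_force: 4.5
[-6.37212448  8.46154524  3.845626  ]
t [-2.   3.4 -0.7] w [-0.3 -0.2  0.8] dist 4.0
```

```bash
python3 -m creep '[{"wx":0,"wy":0,"wz":0,"tx":0,"ty":1,"tz":0,"gripper":-1},{"wx":0,"wy":0,"wz":0,"tx":0,"ty":2,"tz":0,"gripper":-1},{"wx":0,"wy":0,"wz":0,"tx":0,"ty":3,"tz":0,"gripper":-1},{"wx":0,"wy":0,"wz":0,"tx":0,"ty":4,"tz":0,"gripper":-1},{"wx":0,"wy":0,"wz":0,"tx":0,"ty":4,"tz":0,"gripper":-1}]'
python3 - <<'E'
from h import *
import cv2
print(get_obs()['force'])
t,R=pose()
p,W=cloud('wrist');cv2.imwrite('pics/w2.png',p[:,:,::-1])
T=np.array(optics.camera_info('wrist')['tool_from_camera'])
W=R.apply((W@T[:3,:3].T+T[:3,3]).reshape(-1,3)).reshape(480,640,3)+t
np.save('w2.npy',W)
E
```

```text
time_s: 4.93
tool_pos: [0.5144, 0.0853, 0.0991]
tool_rot: [-179.6, -0.2, 74.9]
force: [-7.8, 9.2, 3.4]
grip_width: 0.0005
grasp_force: 5.0
[-7.84214844  9.15504784  3.40603267]
```

View pics/w2.png

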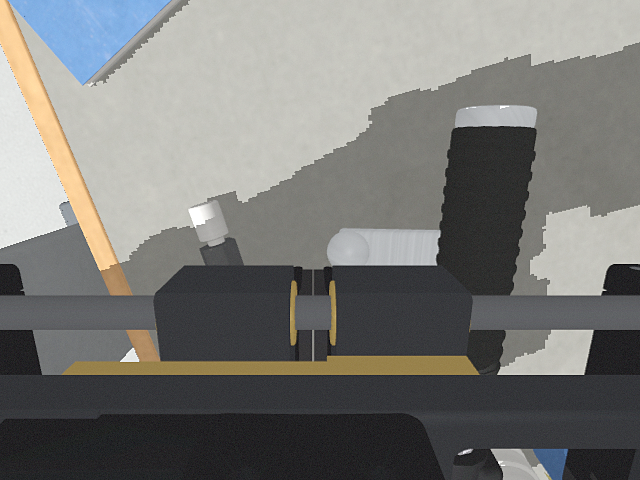

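The ball end shows at (348,248), just beside the shut fingers, and the grip is well clear to the right. Next: how far the lever has turned.

Run:
```python
from h import *
W=np.load('w2.npy')
q=W[238:260,335:362].reshape(-1,3); q=q[q[:,2]>.11]
from scipy.optimize import least_squares
s=least_squares(lambda c:np.linalg.norm(q-c,axis=1)-.009,q.mean(0)-[0,0,.009],loss='soft_l1',f_scale=.001).x
print('ball',s,np.nanmax(q,0))
W1=np.load('w1.npy');q=W1[186:204,364:382].reshape(-1,3); q=q[q[:,2]>.11]
s1=least_squares(lambda c:np.linalg.norm(q-c,axis=1)-.009,q.mean(0)-[0,0,.009],loss='soft_l1',f_scale=.001).x
print('ball1',s1)
pv=np.array([.5264,-.0063])
a=[np.arctan2(*(x[:2]-pv)[::-1]) for x in (s1,s)];print('angle',a[0]-a[1], [np.linalg.norm(x[:2]-pv) for x in (s1,s)])
t,R=pose();print('ball in tool mm',R.inv().apply(s-t)*1000)
```

```text
ball [0.53533884 0.10313309 0.11635581] [0.54196488 0.11106846 0.12647321]
ball1 [0.50452745 0.10122155 0.11634479]
angle 0.282188713846107 [np.float64(0.10972371086122218), np.float64(0.10979755842088566)]
ball in tool mm [ 22.77003595  15.49588333 -17.19862542]
```

```bash
python3 -m creep '[{"wx":0,"wy":0,"wz":0,"tx":0,"ty":1.5,"tz":0,"gripper":-1},{"wx":0,"wy":0,"wz":0,"tx":0,"ty":3,"tz":0,"gripper":-1},{"wx":0,"wy":0,"wz":0,"tx":0,"ty":4,"tz":0,"gripper":-1},{"wx":0,"wy":0,"wz":0,"tx":0,"ty":5,"tz":0,"gripper":-1},{"wx":0,"wy":0,"wz":0,"tx":0,"ty":5,"tz":0,"gripper":-1}]'
```

```text
time_s: 5.4
tool_pos: [0.5187, 0.0851, 0.0991]
tool_rot: [-179.6, -0.3, 74.9]
force: [-8.0, 10.4, 4.7]
grip_width: 0.0006
grasp_force: 6.0
```

```bash
python3 -m creep '[{"wx":0,"wy":0,"wz":0,"tx":1,"ty":1,"tz":0,"gripper":-1},{"wx":0,"wy":0,"wz":0,"tx":1,"ty":2,"tz":0,"gripper":-1},{"wx":0,"wy":0,"wz":0,"tx":2,"ty":3,"tz":0,"gripper":-1},{"wx":0,"wy":0,"wz":0,"tx":2,"ty":4,"tz":0,"gripper":-1},{"wx":0,"wy":0,"wz":0,"tx":2,"ty":4,"tz":0,"gripper":-1}]'
python3 -c "
from h import *
o=get_obs();n=np.array([.956,-.292]);print(o['force'],o['force'][:2]@n)"
```

```text
time_s: 5.82
tool_pos: [0.519, 0.0852, 0.0988]
tool_rot: [-179.1, -0.1, 74.9]
force: [-20.9, 9.5, 13.9]
grip_width: 0.0002
grasp_force: 12.0
[-20.9297944    9.45278745  13.86547806] -22.76909737643082
```

```bash
for i in 1 2 3; do python3 -m creep '[{"wx":0,"wy":0,"wz":0,"tx":0,"ty":0,"tz":0,"gripper":-1},{"wx":0,"wy":0,"wz":0,"tx":0,"ty":0,"tz":0,"gripper":-1},{"wx":0,"wy":0,"wz":0,"tx":0,"ty":0,"tz":0,"gripper":-1},{"wx":0,"wy":0,"wz":0,"tx":0,"ty":0,"tz":0,"gripper":-1},{"wx":0,"wy":0,"wz":0,"tx":0,"ty":0,"tz":0,"gripper":-1}]'; done
python3 - <<'E'
from h import *
from scipy.optimize import least_squares
t,R=pose();p,W=cloud('wrist')
T=np.array(optics.camera_info('wrist')['tool_from_camera'])
W=R.apply((W@T[:3,:3].T+T[:3,3]).reshape(-1,3)).reshape(480,640,3)+t
m=(np.hypot(W[...,0]-.541,W[...,1]-.102)<.011)&(abs(W[...,2]-.118)<.011)
q=W[m];s=least_squares(lambda c:np.linalg.norm(q-c,axis=1)-.009,q.mean(0)-[0,0,.009],loss='soft_l1',f_scale=.001).x
pv=np.array([.5264,-.0063]);r=s[:2]-pv;r1=np.array([.5045,.1012])-pv
print(s,len(q),np.arctan2(*r1[::-1])-np.arctan2(*r[::-1]))
E
```

```text
time_s: 6.23
tool_pos: [0.519, 0.0852, 0.0989]
tool_rot: [-179.1, -0.1, 74.9]
force: [-18.8, 8.9, 13.3]
grip_width: 0.0007
grasp_force: 11.8
time_s: 6.65
tool_pos: [0.519, 0.0852, 0.0988]
tool_rot: [-179.1, -0.1, 74.9]
force: [-20.1, 8.8, 14.4]
grip_width: 0.0002
grasp_force: 11.8
time_s: 7.07
tool_pos: [0.5191, 0.0852, 0.0989]
tool_rot: [-179.1, -0.1, 74.9]
force: [-19.7, 8.3, 14.2]
grip_width: 0.0007
grasp_force: 11.8
[0.54105847 0.102637   0.11639742] 1197 0.33472653140710906
```

```bash
python3 -m creep '[{"wx":0,"wy":0,"wz":0,"tx":-1,"ty":-6,"tz":0,"gripper":-1},{"wx":0,"wy":0,"wz":0,"tx":-3,"ty":-14,"tz":0,"gripper":-1},{"wx":0,"wy":0,"wz":0,"tx":-5,"ty":-24,"tz":0,"gripper":-1},{"wx":0,"wy":0,"wz":0,"tx":-8,"ty":-34,"tz":0,"gripper":-1},{"wx":0,"wy":0,"wz":0,"tx":-11,"ty":-46,"tz":0,"gripper":-1}]'
python3 -m creep '[{"wx":0,"wy":0,"wz":0,"tx":-2,"ty":-14,"tz":0,"gripper":-1},{"wx":0,"wy":0,"wz":0,"tx":-3,"ty":-25,"tz":0,"gripper":-1},{"wx":0,"wy":0,"wz":0,"tx":-3,"ty":-25,"tz":-40,"gripper":-1},{"wx":0,"wy":0,"wz":0,"tx":-3,"ty":-25,"tz":-80,"gripper":-1},{"wx":0,"wy":0,"wz":0,"tx":-3,"ty":-25,"tz":-115,"gripper":-1}]'
python3 - <<'E'
from h import *
o=get_obs();print(o['force'])
for q in ['short_press','long_press']: print([x['point'] for x in (optics.read_camera('scene'),nets.place_of(q,'scene'))[1]])
p,W=cloud('scene');p2,W2=cloud('top')
# long: ball, blade outer face, grip direction
for n,w in (('scene',W),('top',W2)):
    m=(abs(w[...,2]-.117)<.01)&(abs(w[...,0]-.525)<.03)&(w[...,1]<-.33)&(w[...,1]>-.46)
    q=w[m]
    for y in np.arange(-.45,-.33,.01):
        k=q[abs(q[:,1]-y)<.005]
        if len(k)>3: print(n,round(y,3),len(k),np.percentile(k[:,0],[3,97]).round(4))
    m=(w[...,2]>.124)&(w[...,2]<.134)&(abs(w[...,0]-.59)<.05)&(w[...,1]>-.46)&(w[...,1]<-.36)
    import cv2;L=cv2.fitLine(w[m][:,:2].astype(np.float32),cv2.DIST_HUBER,0,.01,.01).ravel();print('bar',np.degrees(np.arctan2(L[1],L[0])),L[2:])
todo((.46,-.36,.21),-14)
E
```

```text
time_s: 7.53
tool_pos: [0.4784, 0.081, 0.0992]
tool_rot: [180.0, 0.0, 74.7]
force: [-0.2, 0.2, 0.9]
grip_width: 0.0001
grasp_force: 0.0
time_s: 7.95
tool_pos: [0.4538, 0.0848, 0.2165]
tool_rot: [179.9, -0.0, 74.6]
force: [0.6, -0.0, 0.3]
grip_width: 0.0007
grasp_force: 0.0
[ 0.58374702 -0.04828515  0.31748019]
[[0.5225, -0.0015, 0.1173]]
[[0.5215, -0.3752, 0.1194], [0.6701, -0.1464, -0.0004]]
scene -0.45 41 [0.5073 0.5181]
scene -0.44 46 [0.5098 0.521 ]
scene -0.43 40 [0.5105 0.5222]
scene -0.42 44 [0.5123 0.5234]
scene -0.41 39 [0.5143 0.5255]
scene -0.4 41 [0.5172 0.5281]
scene -0.39 42 [0.5177 0.5292]
scene -0.38 38 [0.5198 0.5318]
scene -0.37 40 [0.5209 0.534 ]
scene -0.36 41 [0.5222 0.5338]
scene -0.35 39 [0.5213 0.5338]
bar 71.02745 [ 0.58714676 -0.42260587]
top -0.45 21 [0.5097 0.5188]
top -0.44 21 [0.511  0.5213]
top -0.43 24 [0.5126 0.5236]
top -0.42 19 [0.5144 0.5239]
top -0.41 21 [0.516  0.5258]
top -0.4 20 [0.5177 0.5282]
top -0.39 21 [0.5193 0.5288]
top -0.38 21 [0.5208 0.5306]
top -0.37 20 [0.5227 0.5329]
top -0.36 21 [0.5241 0.5364]
top -0.35 29 [0.5232 0.5375]
bar 71.75407 [ 0.5969797 -0.4140741]
t [-427.   124.5    3.7] w [-0.1  0.1 -1.4] dist 444.8
```

```bash
python3 - <<'E'
from h import *
t,R=pose();p,W=cloud('wrist')
T=np.array(optics.camera_info('wrist')['tool_from_camera'])
W=R.apply((W@T[:3,:3].T+T[:3,3]).reshape(-1,3)).reshape(480,640,3)+t
m=(abs(W[...,0]-.52)<.04)&(abs(W[...,1]-.102)<.012)&(abs(W[...,2]-.12)<.008);q=W[m]
q=q[q[:,0]<.55];print('short ball median',np.median(q,0),len(q))
todo((.465,-.375,.215),-22)
E
python3 -m creep '[{"wx":0,"wy":0,"wz":1,"tx":-40,"ty":12,"tz":0,"gripper":-1},{"wx":0,"wy":0,"wz":2,"tx":-80,"ty":24,"tz":0,"gripper":-1},{"wx":0,"wy":0,"wz":3,"tx":-120,"ty":35,"tz":0,"gripper":-1},{"wx":0,"wy":0,"wz":4,"tx":-160,"ty":47,"tz":0,"gripper":-1},{"wx":0,"wy":0,"wz":5,"tx":-200,"ty":59,"tz":0,"gripper":-1}]'
python3 -c "
from h import *
todo((.465,-.375,.215),-22)"
```

```text
short ball median [0.50369807 0.10141326 0.1230906 ] 574
t [-440.1  133.4   -1.5] w [-0.1  0.1  6.7] dist 459.9
time_s: 8.72
tool_pos: [0.4565, -0.1251, 0.2133]
tool_rot: [-179.9, 0.0, 69.6]
force: [2.4, 0.7, -0.4]
grip_width: 0.0002
grasp_force: 0.0
t [-231.3   95.    -1.8] w [-0.1  0.   1.6] dist 250.0
```

The short lever has sprung fully back out: its ball is at x = 0.504, the same as at rest. On to the long lever.

```bash
python3 -m creep '[{"wx":0,"wy":0,"wz":1,"tx":-38,"ty":14,"tz":0,"gripper":-1},{"wx":0,"wy":0,"wz":2,"tx":-76,"ty":28,"tz":0,"gripper":-1},{"wx":0,"wy":0,"wz":2,"tx":-114,"ty":45,"tz":0,"gripper":-1},{"wx":0,"wy":0,"wz":2,"tx":-150,"ty":60,"tz":0,"gripper":-1},{"wx":0,"wy":0,"wz":2,"tx":-185,"ty":76,"tz":0,"gripper":-1}]'
python3 -m creep '[{"wx":0,"wy":0,"wz":0,"tx":-30,"ty":12,"tz":0,"gripper":-1},{"wx":0,"wy":0,"wz":0,"tx":-45,"ty":19,"tz":0,"gripper":-1},{"wx":0,"wy":0,"wz":0,"tx":-45,"ty":19,"tz":0,"gripper":-1},{"wx":0,"wy":0,"wz":0,"tx":-45,"ty":19,"tz":0,"gripper":-1}]'
python3 - <<'E'
from h import *
import cv2
t,R=pose();p,W=cloud('wrist')
T=np.array(optics.camera_info('wrist')['tool_from_camera'])
W=R.apply((W@T[:3,:3].T+T[:3,3]).reshape(-1,3)).reshape(480,640,3)+t
cv2.imwrite('pics/w3.png',p[:,:,::-1])
q=W[(abs(W[...,2]-.117)<.01)&(abs(W[...,0]-.525)<.03)&(W[...,1]<-.33)&(W[...,1]>-.46)]
for y in np.arange(-.44,-.325,.01):
    k=q[abs(q[:,1]-y)<.005]
    if len(k)>3: print(round(y,3),len(k),np.percentile(k[:,0],[2,98]).round(4))
print('ymax',np.percentile(q[:,1],99.5))
todo((.465,-.375,.1),-22)
E
```

```text
time_s: 9.13
tool_pos: [0.4635, -0.325, 0.2134]
tool_rot: [-179.9, 0.0, 67.6]
force: [1.3, -0.3, 0.3]
grip_width: 0.0005
grasp_force: 0.0
time_s: 9.47
tool_pos: [0.4637, -0.3727, 0.2128]
tool_rot: [-179.8, 0.1, 67.5]
force: [0.9, 0.3, 0.2]
grip_width: 0.0004
grasp_force: 0.0
-0.42 64 [0.5166 0.5263]
-0.41 215 [0.5173 0.5277]
-0.4 217 [0.519  0.5293]
-0.39 222 [0.5206 0.5311]
-0.38 227 [0.5222 0.5327]
-0.37 237 [0.5238 0.5344]
-0.36 249 [0.5254 0.5371]
-0.35 350 [0.5241 0.5398]
-0.34 64 [0.5271 0.5374]
ymax -0.3430337991910881
t [ -3.2   2.2 113. ] w [-0.2 -0.  -0.4] dist 113.1
```

View pics/w3.png

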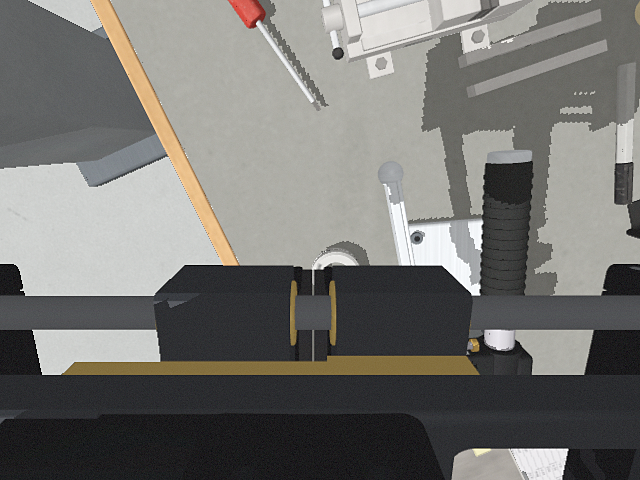

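The wrist view shows the long lever's ball at (390,172) and its blade running down to (403,262). The grip is at x≈505 and the space below the fingers is clear. I'll descend in front of the blade.

```bash
python3 -m creep '[{"wx":0,"wy":0,"wz":0,"tx":-2,"ty":0,"tz":30,"gripper":-1},{"wx":0,"wy":0,"wz":0,"tx":-4,"ty":0,"tz":60,"gripper":-1},{"wx":0,"wy":0,"wz":0,"tx":-6,"ty":0,"tz":90,"gripper":-1},{"wx":0,"wy":0,"wz":0,"tx":-6,"ty":0,"tz":112,"gripper":-1},{"wx":0,"wy":0,"wz":0,"tx":-6,"ty":0,"tz":112,"gripper":-1}]'
python3 -m creep '[{"wx":0,"wy":0,"wz":0,"tx":0,"ty":5,"tz":0,"gripper":-1},{"wx":0,"wy":0,"wz":0,"tx":1,"ty":10,"tz":0,"gripper":-1},{"wx":0,"wy":0,"wz":0,"tx":3,"ty":15,"tz":0,"gripper":-1},{"wx":0,"wy":0,"wz":0,"tx":5,"ty":20,"tz":0,"gripper":-1},{"wx":0,"wy":0,"wz":0,"tx":7,"ty":25,"tz":0,"gripper":-1}]'
python3 -c "
from h import *
todo((.5405,-.3786,.1),-22)"
```

```text
time_s: 9.93
tool_pos: [0.4607, -0.3729, 0.0974]
tool_rot: [-179.5, -0.2, 67.8]
force: [-0.0, 1.3, 0.1]
grip_width: 0.0004
grasp_force: 0.0
time_s: 10.35
tool_pos: [0.4902, -0.3808, 0.1039]
tool_rot: [179.9, -0.0, 67.7]
force: [-0.0, 0.5, 0.2]
grip_width: 0.0006
grasp_force: 0.0
t [21.1 45.7  4. ] w [ 0.1 -0.  -0.3] dist 50.5
```

```bash
python3 -m creep '[{"wx":0,"wy":0,"wz":0,"tx":2,"ty":5,"tz":1,"gripper":-1},{"wx":0,"wy":0,"wz":0,"tx":4,"ty":10,"tz":2,"gripper":-1},{"wx":0,"wy":0,"wz":0,"tx":6,"ty":15,"tz":3,"gripper":-1},{"wx":0,"wy":0,"wz":0,"tx":8,"ty":20,"tz":3,"gripper":-1},{"wx":0,"wy":0,"wz":0,"tx":10,"ty":25,"tz":3,"gripper":-1}]'
python3 -c "
from h import *
todo((.5405,-.3786,.1),-22)"
```

```text
time_s: 10.77
tool_pos: [0.5144, -0.3806, 0.099]
tool_rot: [-179.8, 0.0, 67.6]
force: [-5.4, 1.4, 1.7]
grip_width: 0.0005
grasp_force: 2.5
t [11.8 23.4 -1.1] w [-0.2  0.  -0.4] dist 26.2
```

```bash
python3 -m creep '[{"wx":0,"wy":0,"wz":0,"tx":2,"ty":4,"tz":0,"gripper":-1},{"wx":0,"wy":0,"wz":0,"tx":4,"ty":8,"tz":0,"gripper":-1},{"wx":0,"wy":0,"wz":0,"tx":6,"ty":12,"tz":0,"gripper":-1},{"wx":0,"wy":0,"wz":0,"tx":8,"ty":16,"tz":0,"gripper":-1},{"wx":0,"wy":0,"wz":0,"tx":8,"ty":18,"tz":0,"gripper":-1}]'
python3 -c "
from h import *
todo((.5405,-.3786,.1),-22)"
```

```text
time_s: 11.18
tool_pos: [0.533, -0.381, 0.0989]
tool_rot: [-179.8, 0.1, 67.6]
force: [-7.1, 2.1, 2.3]
grip_width: 0.0004
grasp_force: 3.6
t [ 5.   6.  -1.1] w [-0.2  0.1 -0.4] dist 7.9
```

```bash
python3 -m creep '[{"wx":0,"wy":0,"wz":0,"tx":1,"ty":2,"tz":0,"gripper":-1},{"wx":0,"wy":0,"wz":0,"tx":2,"ty":4,"tz":0,"gripper":-1},{"wx":0,"wy":0,"wz":0,"tx":2,"ty":6,"tz":0,"gripper":-1},{"wx":0,"wy":0,"wz":0,"tx":3,"ty":8,"tz":0,"gripper":-1},{"wx":0,"wy":0,"wz":0,"tx":3,"ty":9,"tz":0,"gripper":-1}]'
python3 -c "
from h import *
todo((.5405,-.3786,.1),-22)"
```

```text
time_s: 11.6
tool_pos: [0.5412, -0.3817, 0.0988]
tool_rot: [-179.7, 0.1, 67.5]
force: [-9.8, 2.1, 1.8]
grip_width: 0.001
grasp_force: 5.2
t [ 2.6 -1.8 -1.2] w [-0.3  0.1 -0.5] dist 3.4
```

```bash
python3 -m creep '[{"wx":0,"wy":0,"wz":0,"tx":0,"ty":1,"tz":0,"gripper":-1},{"wx":0,"wy":0,"wz":0,"tx":1,"ty":2,"tz":0,"gripper":-1},{"wx":0,"wy":0,"wz":0,"tx":1,"ty":3,"tz":0,"gripper":-1},{"wx":0,"wy":0,"wz":0,"tx":1,"ty":4,"tz":0,"gripper":-1},{"wx":0,"wy":0,"wz":0,"tx":1,"ty":4,"tz":0,"gripper":-1}]'
```

```text
time_s: 12.02
tool_pos: [0.5412, -0.3817, 0.0986]
tool_rot: [-179.2, 0.0, 67.4]
force: [-17.2, 4.8, 8.8]
grip_width: 0.0003
grasp_force: 9.5
```

```bash
python3 -m creep '[{"wx":0,"wy":0,"wz":0,"tx":0,"ty":1,"tz":0,"gripper":-1},{"wx":0,"wy":0,"wz":0,"tx":0,"ty":1,"tz":0,"gripper":-1},{"wx":0,"wy":0,"wz":0,"tx":0,"ty":1,"tz":0,"gripper":-1},{"wx":0,"wy":0,"wz":0,"tx":0,"ty":1,"tz":0,"gripper":-1},{"wx":0,"wy":0,"wz":0,"tx":0,"ty":1,"tz":0,"gripper":-1}]'
python3 -m creep '[{"wx":0,"wy":0,"wz":0,"tx":0,"ty":0,"tz":0,"gripper":-1},{"wx":0,"wy":0,"wz":0,"tx":0,"ty":0,"tz":0,"gripper":-1},{"wx":0,"wy":0,"wz":0,"tx":0,"ty":0,"tz":0,"gripper":-1},{"wx":0,"wy":0,"wz":0,"tx":0,"ty":0,"tz":0,"gripper":-1},{"wx":0,"wy":0,"wz":0,"tx":0,"ty":0,"tz":0,"gripper":-1}]'
python3 - <<'E'
from h import *
from scipy.optimize import least_squares
import cv2
t,R=pose();p,W=cloud('wrist');cv2.imwrite('pics/w4.png',p[:,:,::-1])
T=np.array(optics.camera_info('wrist')['tool_from_camera'])
W=R.apply((W@T[:3,:3].T+T[:3,3]).reshape(-1,3)).reshape(480,640,3)+t
m=(np.hypot(W[...,0]-.566,W[...,1]+.356)<.014)&(abs(W[...,2]-.118)<.011)
q=W[m];s=least_squares(lambda c:np.linalg.norm(q-c,axis=1)-.009,q.mean(0)-[0,0,.009],loss='soft_l1',f_scale=.001).x
pv=np.array([.532,-.5142]);r=s[:2]-pv;r1=np.array([.532,-.352])-pv
print(s,len(q),np.arctan2(*r1[::-1])-np.arctan2(*r[::-1]),np.linalg.norm(r),np.linalg.norm(r1))
E
```

```text
time_s: 12.43
tool_pos: [0.5412, -0.3817, 0.0986]
tool_rot: [-179.1, -0.0, 67.4]
force: [-19.3, 5.7, 9.7]
grip_width: 0.0004
grasp_force: 10.8
time_s: 12.85
tool_pos: [0.5412, -0.3817, 0.0986]
tool_rot: [-179.1, -0.0, 67.4]
force: [-20.0, 6.3, 9.3]
grip_width: 0.0003
grasp_force: 10.8
[ 0.56757033 -0.35664176  0.11706964] 1977 0.2220376038965708 0.1615235248718972 0.1622
```

View pics/w4.png

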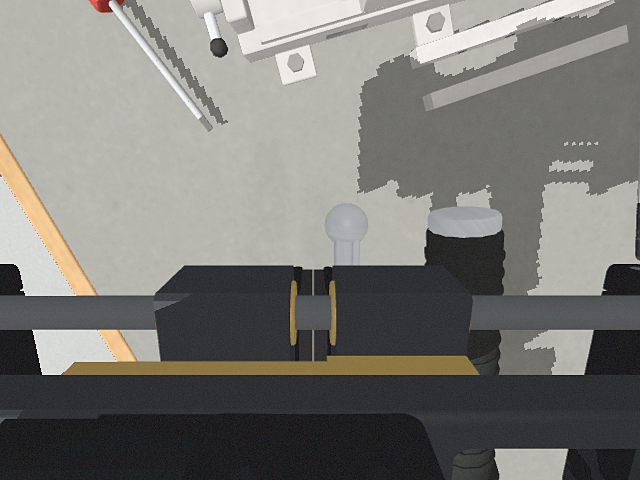

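The long lever has turned 0.222 rad, which is its stop, and is held there at about 21 N. Its ball shows at (347,222), with a clear gap to the grip at (465,240).

```bash
python3 -c "
from cell import env
print(env.sign_off())"
```

```text
the job is handed in; nothing more can be done
None
```

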